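# Set the fondue burner's sprung snuffer on its hair-trigger catch

### The arm

A 6-joint arm with a two-finger parallel gripper is mounted at the origin on the work surface. World frame = base frame: x ahead of the robot, y to its left, z up, the work surface at z = 0. Lengths are in m, angles in rad, forces in N, time in s.
With the tool pointing down it reaches from about 0.425 to 0.95 m from the base axis. Payload 3.5 kg.
Tool frame: the origin (TCP) lies midway between the tips of the shut fingers; the grasp point (between the pads) lies 19 mm behind it (manip.grip_depth is the distance from the TCP to the grasp point, in m); z points along the fingers, y is the line along which they close (so a half turn about z gives the same grasp; the last joint's range is limited). The gripper opens to 85 mm and grips with 20 to 120 N. Pads are 22 mm wide; open, the fingers measure 114 mm over their backs; the gripper's body (76 mm by 85 mm) begins 54 mm behind the grasp point. The pads swing forward as they close: fully open they stand 13 mm farther back than shut.
Start: joints at [1.044, 0.286, 1.577, -0, 1.279, -0.15], TCP at [0.248, 0.628, 0.231] pointing down, gripper open.
Joint ranges: [-2.77, 2.77], [-0.9, 2.22], [0.21, 2.48], [-1.53, 4.67], [0.24, 2.81], [-2.84, 2.84]. Speed limits (rad/s): [2.79, 2.79, 3.14, 3.14, 3.14, 3.14].

### API

Orientations are given as [roll, pitch, yaw] about the fixed x, y, z axes, in that order (R = Rz(yaw) Ry(pitch) Rx(roll)).
In Python, from rig import manip gives the robot as it stands. Calls block until the motion is done:
- manip.move_pose(position, orientation): joint-space move of the TCP to a pose.
- manip.move_l(position, velocity=0.15, frame=None, threshold=None): straight line of the TCP; frame=None keeps the orientation; velocity is the mean speed in m/s. With threshold (N) it stops when the force on the tool has changed by that much, and returns True; else False.
- manip.move_j(angles): joint-space move.
- manip.move_gripper(opening, strength=None): opening from 0.0 (shut) to 1.0 (fully open); strength is the grip in N (None keeps the last); returns when the fingers have stopped.
- manip.dwell(seconds).
- manip.solve_ik(position, orientation): joint angles nearest the present ones, or None.
- manip.observe(): the state.
- manip.read_camera(name): name is "side" or "top" or "wrist"; returns a dict with "image" (420x560x3 uint8, red, green, blue), "depth" (420x560 float32, m along the optical axis (not along the pixel's ray), 0 where there is no reading), "fx", "fy", "cx", "cy" (pixels), "D" ([k1, k2, p1, p2, k3] as OpenCV has them; the pictures are not rectified), "xyz" and "attitude" of the camera in the world; the wrist camera has in their place "hand_eye" (4x4, takes a point from camera to tool coordinates, whose origin is the TCP and whose axes are the flange's). Camera axes: x right, y up, looking along -z (the intrinsics and any distortion apply to the point x, -y, -z); pixel columns grow to the right and rows downward; lengths in m; the calibration is good to about 2 mm. A picture is of the moment at which its call begins: read the wrist's pose just before it.
A pose or a line that the arm cannot do raises manip.PlanningError and nothing moves.
- manip.sign_off(): hands the job in; it is judged then, once.
The state is a dict: "t": time; "joints": joint angles; "joint_vel": joint speeds; "joint_efforts": joint torques, N m; "eef_pos": TCP position; "tool_rot": TCP orientation; "ft_force": force on the tool from outside, world axes, zero at the start; "ft_torque": the same for the moment, N m; "grip_width": opening from 0.0 (shut) to 1.0 (fully open); "gripper_force": force on a finger pad.
Only numpy, scipy, OpenCV 4.12 (cv2) and the standard library are available. Lean on these libraries where they do the work, as an engineer would, in place of code of your own. Each camera call takes 0.05 s, during which the arm holds its last target. There are 200 camera calls.

### The job

Get the fondue burner ready to be lit: lift its sprung snuffer by the wooden grip bar, draw it back until it is past the little catch, and ease it forward until it hangs on the catch by itself, open. Keep control of it all the way - it must never snap forward, neither out of your grip nor off its hair-trigger catch - and leave the other kitchen things where they are.

Things in the scene. Friction and masses are not known exactly. Their poses are not given: they have to be found in the camera images.
- burner: Steel table burner, fixed. Origin: centre of the underside of its foot plate (245 x 190 x 10 mm); z up, front (-x) turned roughly to the robot. In the middle a steel bowl, 74 mm wide, rim at z = 60 mm. Two thin posts (y = +-52 mm, to z = 85 mm) carry the snuffer's hinge along the burner's y at x = -60 mm, z = 75 mm.
- hoop_bar (a point): Middle of the crossbar of the burner's fixed carrying hoop (12 mm round steel): bar along y at burner x = 107, z = 175 mm, on posts at y = +-80 mm. It stands 39 mm behind and 77 mm above the shut snuffer's grip bar, in the way of an upright gripper; one leaning 25 to 45 degrees back towards the burner's front gets under it.
- hinge (a point): Middle of the snuffer's hinge line; axes parallel to the burner's, the hinge line is along y.
- snuffer (a joint): Angle of the sprung snuffer, rad. 0: shut over the bowl; grows as it is drawn up and back to the burner's front; end stop 1.65. A spring pulls it shut: 3 N at the grip bar near 0, 5 N at 0.9, 7 N at 1.5. Drawn past the catch it is caught on its own; hooked, it rests at an angle between about 0.83 and 1.46 (the catch is adjustable: found by feel). 1.55 is past the catch in every case.
- grip_bar (a point): Centre of the snuffer's grip bar: round wood, 12 mm thick, along the burner's y, free for 76 mm between two side strips (4 x 10 mm, y = +-42 mm) that run to the hinge. It lies 130 mm from the hinge, 10 degrees above the burner's +x when shut (x = 68, z = 98 mm), and turns with snuffer. Between the strips, 60 mm from the hinge, sits the bell, a 68 mm wide cap, top at z = 92 mm when shut.
- pot: Burgundy ceramic fondue pot, 180 mm wide, 95 mm tall, with a stub handle, on the white chest of two drawers to the right. Origin under its centre. Leave alone.
- bowls: Stack of three nested stoneware bowls, 112 mm wide, 74 mm tall, right of the spice rack. Origin under its centre. Leave alone.
- fork_block: Birch block, 100 x 75 x 75 mm, with six upright fondue forks, 185 mm tall in all, on the left. Origin under its centre. Leave alone.
- gherkin_jar: Glass jar with steel lid, 72 mm wide, 100 mm tall, on the left. Origin under its centre. Leave alone.
- mill: Turned dark wooden pepper mill, 56 mm wide, 125 mm tall, standing right beside the burner. Origin under its centre. Leave alone.
- matchbox: Large cardboard matchbox, 65 x 110 x 22 mm, lying left beside the burner. Origin under its centre. Leave alone.
- mug: Stoneware mug, 80 mm wide, 85 mm tall, front right. Origin under its centre. Leave alone.
- catch_side (a point): Point on the hinge line at the burner's left, y = +70 mm. Set round it at an angle not known, 66 to 90 mm from the hinge line, is the catch: a light sprung hook, 7 mm wide, with a wire tail. The snuffer's side pin, drawn under it, lifts it; it drops in front of the pin and holds it. Hair trigger: 1.5 N lifting it, 2.5 N on its tail or 10 to 14 N pushing the hooked bar to shut fires it.

How it is judged:
By the outcome, as a careful person would: the job done as asked, in the order asked, and still so for the second after the job is handed in, with the robot touching nothing.
It also fails if it takes over 67 s, if anything falls off the work surface, if the arm or the gripper's body presses on something with over 40 N, if the wrist force passes 120 N, or if a joint passes its speed limit or range.

## Working session

There is one attempt and no reset: what is moved stays moved. The work goes in short steps, each a Python script; the robot and the scene stay as the last script left them, time stands still between calls to the robot, and variables do not carry over. Pictures are saved under pics/ and viewed, at most 10 in all, crops included, and the job is handed in when it is done.

```bash
ls; mkdir -p pics; cat > h.py <<'E'
import numpy as np, cv2
from rig import manip
from scipy.spatial.transform import Rotation as R
def cam(n):
    o=manip.observe(); c=manip.read_camera(n)
    return c,o
E
python3 - <<'E'
from h import *
import pickle
for n in ("side","top"):
    c,o=cam(n); cv2.imwrite(f"pics/{n}0.png",c["image"][:,:,::-1]); pickle.dump(c,open(n+".pkl","wb"))
    print(n,{k:v for k,v in c.items() if k not in("image","depth")},(c["depth"]>0).mean())
print({k:np.round(v,3) for k,v in o.items()},manip.grip_depth)
E
```

```text
pics
side {'fx': 509.6100145874995, 'fy': 509.6100145874995, 'cx': 278.7591833845934, 'cy': 211.64605385728632, 'D': array([-0.1403177,  0.       ,  0.       ,  0.       ,  0.       ]), 'xyz': array([-0.25738539, -0.99272398,  1.32334924]), 'attitude': array([ 0.80938803, -0.0159411 , -0.66836473])} 0.9931632653061224
top {'fx': 536.9441352775173, 'fy': 536.9441352775173, 'cx': 275.00080973582686, 'cy': 206.485287484101, 'D': array([-0.03530312,  0.        ,  0.        ,  0.        ,  0.        ]), 'xyz': array([ 0.18483798, -0.00930095,  1.78749205]), 'attitude': array([ 2.02312963e-01,  1.23167568e-03, -1.52823165e+00])} 0.996343537414966
{'t': np.float64(0.05), 'joints': array([ 1.044,  0.287,  1.578, -0.   ,  1.279, -0.15 ]), 'joint_vel': array([-0.001,  0.   , -0.001, -0.   , -0.003, -0.001]), 'joint_efforts': array([ 1.0000e-03, -4.0755e+01, -2.9393e+01, -0.0000e+00,  4.0000e-03,
       -0.0000e+00]), 'eef_pos': array([0.248, 0.627, 0.23 ]), 'tool_rot': array([-3.139, -0.   ,  2.765]), 'ft_force': array([-1.344,  0.194,  0.397]), 'ft_torque': array([-0.031, -0.015, -0.018]), 'gripper_force': np.float64(0.0), 'grip_width': np.float64(1.001)} 0.0187
```

View pics/side0.png

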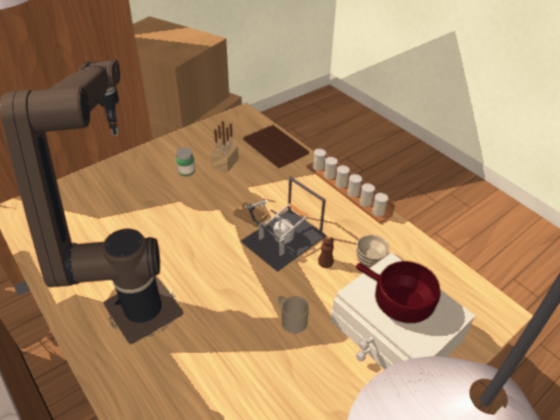

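View pics/top0.png

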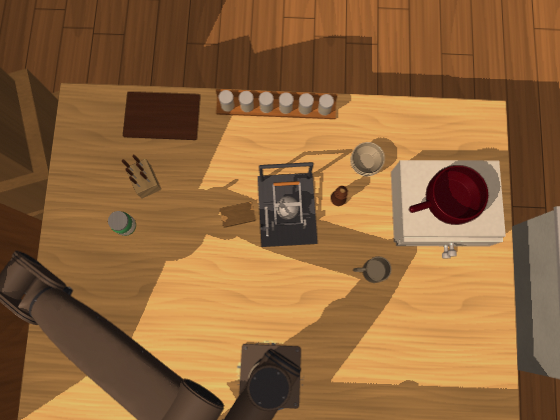

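The side view shows the burner at about (285,238), with the orange grip bar near (298,210). In the top view the foot plate spans about (258–317, 172–246), with the orange bar near (286,184), the hoop near (286,168) and the mill at (340,195).

```bash
cat >> h.py <<'E'
def pose(c,o=None):
    if "hand_eye" in c:
        T=np.eye(4); T[:3,:3]=R.from_euler("xyz",o["tool_rot"]).as_matrix(); T[:3,3]=o["eef_pos"]; T=T@c["hand_eye"]; return T[:3,:3],T[:3,3]
    return R.from_euler("xyz",c["attitude"]).as_matrix(),c["xyz"]
def rays(c,uv,o=None):
    K=np.array([[c["fx"],0,c["cx"]],[0,c["fy"],c["cy"]],[0,0,1]])
    p=cv2.undistortPoints(np.float64(uv).reshape(-1,1,2),K,c["D"]).reshape(-1,2)
    Rm,t=pose(c,o); return np.c_[p[:,0],-p[:,1],-np.ones(len(p))]@Rm.T,t
def onplane(c,uv,z,o=None):
    d,t=rays(c,uv,o); return t+d*((z-t[2])/d[:,2])[:,None]
def cloud(c,o=None):
    v,u=np.mgrid[:420,:560]; d,t=rays(c,np.c_[u.ravel(),v.ravel()],o)
    return (t+d*c["depth"].reshape(-1,1)).reshape(420,560,3)
def orange(c):
    h=cv2.cvtColor(c["image"],cv2.COLOR_RGB2HSV)
    return h
E
python3 - <<'E'
from h import *
import pickle
c=pickle.load(open("top.pkl","rb")); P=cloud(c)
h=cv2.cvtColor(c["image"],cv2.COLOR_RGB2HSV)
m=np.zeros((420,560),np.uint8); m[165:255,245:330]=1
dark=((h[:,:,2]<95)&(h[:,:,1]<110)&(P[:,:,2]<.02)&(m>0)).astype(np.uint8)
cs,_=cv2.findContours(dark,0,2); k=max(cs,key=cv2.contourArea)
W=onplane(c,k.reshape(-1,2),.01)
r=cv2.minAreaRect(np.float32(W[:,:2])*1000); print("plate",r)
print(np.round(cv2.boxPoints(r)))
for n,roi in(("top",(175,195,270,302)),("side",(200,222,285,312))):
    c=pickle.load(open(n+".pkl","rb"));P=cloud(c);h=cv2.cvtColor(c["image"],cv2.COLOR_RGB2HSV)
    m=np.zeros((420,560),bool);m[roi[0]:roi[1],roi[2]:roi[3]]=1
    b=m&(h[:,:,0]<16)&(h[:,:,1]>140)&(h[:,:,2]>90)
    v,u=np.nonzero(b);print(n,b.sum(),u.min(),u.max(),v.min(),v.max(),np.round(np.median(P[b],0),3),np.round(onplane(c,[[u.mean(),v.mean()]],.101),3))
    if n=="top":
        q=onplane(c,np.c_[u,v],.1)[:,:2]; w=np.linalg.svd(q-q.mean(0))[2][0]; print("bar dir",w, "normal yaw",np.arctan2(-w[0],w[1]))
c=pickle.load(open("top.pkl","rb"))
cv2.imwrite("pics/crop.png",cv2.resize(c["image"][155:260,210:360,::-1],None,fx=5,fy=5,interpolation=cv2.INTER_CUBIC))
E
```

```text
plate ((541.8779296875, -31.753707885742188), (243.86123657226562, 186.96697998046875), 5.805905342102051)
[[ 411.   49.]
 [ 430. -137.]
 [ 673. -112.]
 [ 654.   74.]]
top 87 273 298 181 185 [ 0.608 -0.022  0.102] [[ 0.608 -0.024  0.101]]
bar dir [-0.10396223  0.99458125] normal yaw 0.10415042128003063
side 65 290 305 204 215 [ 0.61  -0.028  0.1  ] [[ 0.609 -0.03   0.101]]
```

View pics/crop.png

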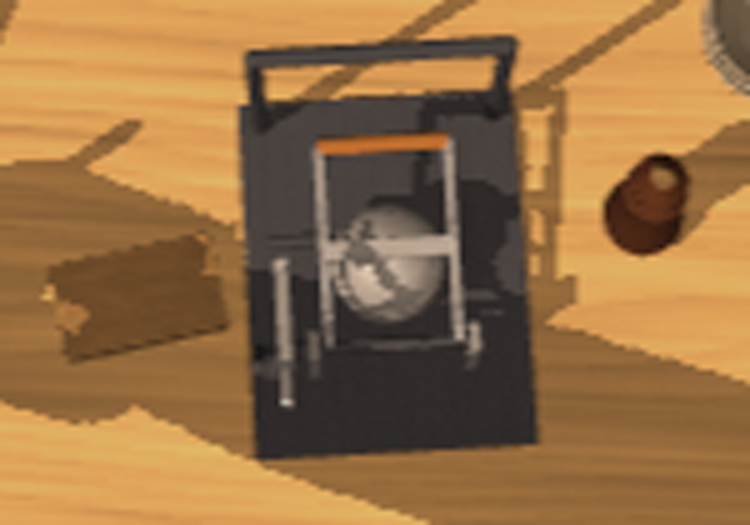

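Plate size measured at 244×187 mm (245×190 given). The burner centre comes out at (0.542, -0.032) with yaw 0.10, and both views put the bar where that pose predicts. The matchbox (left) and mill (right) sit clear of the gripper's lane. Next: check IK, move to a high pre-pose and refine with the wrist camera.

```bash
cat >> h.py <<'E'
B=np.array([.5419,-.0318,0]); YAW=.1013
def w(p): return B+R.from_euler("z",YAW).apply(p)
def ori(lean,s=1):
    z=np.array([np.sin(lean),0,-np.cos(lean)]); y=s*np.array([np.cos(lean),0,np.sin(lean)])
    return (R.from_euler("z",YAW)*R.from_matrix(np.c_[np.cross(y,z),y,z]))
def tcp(q,lean,back=0.,s=1,r=.13):  # TCP for grasp point at bar of snuffer angle q
    a=q+np.radians(10); O=ori(lean,s)
    return w([-.06+r*np.cos(a),0,.075+r*np.sin(a)])+O.apply([0,0,manip.grip_depth-back]),O.as_euler("xyz")
def bartan(q): # unit vector of shutting direction
    a=q+np.radians(10); return R.from_euler("z",YAW).apply([np.sin(a),0,-np.cos(a)])
def ft(n=12):
    f=[]
    for _ in range(n): manip.dwell(.02); f.append(manip.observe()["ft_force"])
    return np.mean(f,0),np.std(f,0)
E
python3 - <<'E'
from h import *
for s in(1,-1):
  for L in(25,30,35,40,45):
    l=np.radians(L); r=[]
    for q,b in((0,.17),(0,.1),(0,0),(.4,0),(.8,0),(1.2,0),(1.57,0),(1.4,.12)):
        j=manip.solve_ik(*tcp(q,l,b,s)); r.append("None" if j is None else " ".join("%.2f"%x for x in j))
    print(s,L,r.count("None"),"|",r[0],"|",r[2],"|",r[6],"|",r[7])
E
```

```text
1 25 0 | -0.32 -0.23 2.14 0.24 0.84 -0.55 | -0.27 0.15 2.09 0.31 0.51 -0.61 | -0.42 -0.39 2.35 0.29 0.82 -0.68 | -0.46 -0.58 2.27 0.26 1.09 -0.64
1 30 0 | -0.36 -0.30 2.22 0.33 0.76 -0.64 | -0.28 0.13 2.13 0.47 0.43 -0.76 | -0.44 -0.43 2.40 0.39 0.75 -0.77 | -0.51 -0.66 2.34 0.34 1.05 -0.72
1 35 0 | -0.39 -0.36 2.30 0.44 0.69 -0.76 | -0.29 0.12 2.17 0.69 0.35 -0.99 | -0.47 -0.47 2.45 0.50 0.70 -0.88 | -0.56 -0.74 2.41 0.43 1.01 -0.81
1 40 1 | -0.43 -0.41 2.38 0.59 0.63 -0.92 | -0.31 0.11 2.21 1.02 0.30 -1.32 | None | -0.62 -0.82 2.48 0.53 1.00 -0.91
1 45 2 | -0.47 -0.46 2.46 0.77 0.58 -1.11 | -0.32 0.11 2.25 1.43 0.30 -1.73 | None | None
-1 25 0 | -0.32 -0.23 2.14 0.24 0.84 2.59 | -0.27 0.15 2.09 0.31 0.51 2.53 | -0.42 -0.39 2.35 0.29 0.82 2.46 | -0.46 -0.58 2.27 0.26 1.09 2.50
-1 30 0 | -0.36 -0.30 2.22 0.33 0.76 2.50 | -0.28 0.13 2.13 0.47 0.43 2.38 | -0.44 -0.43 2.40 0.39 0.75 2.37 | -0.51 -0.66 2.34 0.34 1.05 2.42
-1 35 0 | -0.39 -0.36 2.30 0.44 0.69 2.38 | -0.29 0.12 2.17 0.69 0.35 2.15 | -0.47 -0.47 2.45 0.50 0.70 2.26 | -0.56 -0.74 2.41 0.43 1.01 2.33
-1 40 1 | -0.43 -0.41 2.38 0.59 0.63 2.23 | -0.31 0.11 2.21 1.02 0.30 1.82 | None | -0.62 -0.82 2.48 0.53 1.00 2.24
-1 45 2 | -0.47 -0.46 2.46 0.77 0.58 2.03 | -0.32 0.11 2.25 1.43 0.30 1.42 | None | None
```

```bash
python3 - <<'E'
from h import *
import pickle
L=np.radians(30)
p,e=tcp(0,L,.17)
manip.move_l([.248,.6,.33],velocity=.3)
manip.move_pose(p+[-.03,0,.05],e)
manip.move_gripper(.45,40)
c,o=cam("wrist"); pickle.dump((c,o),open("w.pkl","wb")); cv2.imwrite("pics/w1.png",c["image"][:,:,::-1])
print(o["t"],o["eef_pos"],p,o["grip_width"],ft())
P=cloud(c,o);h=cv2.cvtColor(c["image"],cv2.COLOR_RGB2HSV)
b=(h[:,:,0]<16)&(h[:,:,1]>140)&(h[:,:,2]>90)&(abs(P[:,:,2]-.098)<.02)&(np.linalg.norm(P[:,:,:2]-[.609,-.025],axis=2)<.06)
v,u=np.nonzero(b); q=P[b]; print(b.sum(),(u.min(),u.max(),v.min(),v.max()),np.median(q,0),q.min(0),q.max(0)); 
if len(q)>20:
    ww=np.linalg.svd(q-q.mean(0),full_matrices=False)[2][0]; print(ww,np.arctan2(-ww[0],ww[1]))
E
```

```text
3.5417 [ 0.50433146 -0.03252048  0.27861888] [ 0.5343141  -0.03257109  0.22860391] 0.4472272131125614 (array([ 0.15184133,  0.07974204, -0.02743393]), array([0.45162676, 0.34473279, 0.37000927]))
609 (np.int64(275), np.int64(285), np.int64(150), np.int64(225)) [ 0.60722977 -0.02514516  0.10122219] [ 0.5999232  -0.06741483  0.09565018] [0.61777404 0.01621984 0.1038112 ]
[ 0.09464936 -0.99550966  0.00141767] -3.0468013043269337
```

View pics/w1.png

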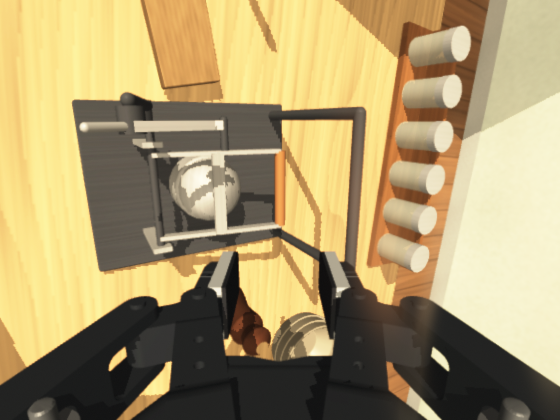

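The wrist view shows the bar at (280,188), its measured centre within 2 mm of prediction. The catch assembly is at (85–225, 95–140) on the burner's left, with a knobbed tail at (85,128). I'll measure where the tail and hook lie, relative to the burner, before going in.

```bash
python3 - <<'E'
from h import *
import pickle
c,o=pickle.load(open("w.pkl","rb")); P=cloud(c,o)
Q=R.from_euler("z",-YAW).apply((P-B).reshape(-1,3)).reshape(P.shape)
for u,v in((85,127),(105,127),(128,100),(132,115),(145,126),(180,126),(220,125),(150,145),(160,240)):
    print((u,v),np.round(Q[v-2:v+3,u-2:u+3].reshape(-1,3)[np.argmax(Q[v-2:v+3,u-2:u+3,2])]*1000))
m=(Q[:,:,1]>.055)&(Q[:,:,1]<.085)&(abs(Q[:,:,0]+.04)<.12)&(Q[:,:,2]>.1); q=Q[m]*1000
for i in np.argsort(q[:,2])[::max(1,len(q)//15)]: print(np.round(q[i]),end=" ")
print(manip.observe()["t"], np.round(c["hand_eye"],3).tolist())
E
```

```text
(85, 127) [-110.   69.  187.]
(105, 127) [-102.   68.  180.]
(128, 100) [-85.  85. 164.]
(132, 115) [-84.  74. 170.]
(145, 126) [-77.  69. 170.]
(180, 126) [-53.  69. 163.]
(220, 125) [-17.  68. 152.]
(150, 145) [-61.  49.  86.]
(160, 240) [-60. -44.  80.]
[-63.  84. 101.] [-33.  67. 156.] [-46.  69. 160.] [-53.  69. 163.] [-64.  71. 165.] [-77.  65. 167.] [-79.  79. 168.] [-85.  77. 169.] [-80.  75. 170.] [-98.  67. 176.] [-107.   68.  183.] [-109.   72.  401.] [-109.   72.  401.] [-109.   72.  401.] [-109.   72.  401.] [-109.   72.  401.] 3.7917 [[-0.0, 0.962, 0.272, 0.069], [1.0, -0.0, 0.001, -0.001], [0.001, 0.272, -0.962, -0.142], [0.0, 0.0, 0.0, 1.0]]
```

```bash
python3 - <<'E'
from h import *
import pickle
L=np.radians(30)
p,e=tcp(0,L,.12); manip.move_l(p,velocity=.15,frame=e)
f0,_=ft(15); np.save("tare.npy",f0)
for b,v in((.04,.1),(0,.05)):
    p,e=tcp(0,L,b); print(manip.move_l(p,velocity=v,frame=e,threshold=8))
c,o=cam("wrist"); cv2.imwrite("pics/w2.png",c["image"][:,:,::-1])
print(o["t"],o["eef_pos"]-p,f0,ft()[0]-f0)
E
```

```text
False
False
6.8167 [ 1.12607749e-04 -3.91057982e-05  1.53196406e-04] [ 0.04102388 -0.21748217  0.12937281] [-0.05575403  0.13285193  0.18195887]
```

View pics/w2.png

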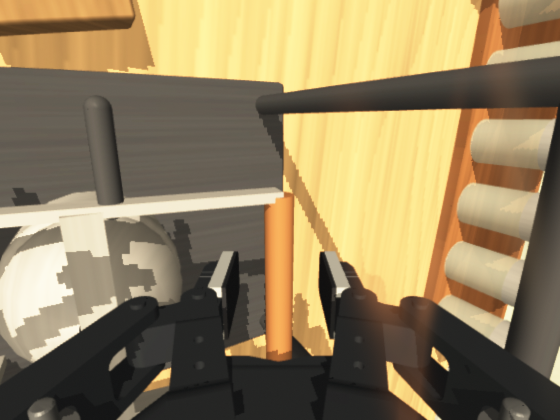

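The bar lies midway between the pads (column ≈280) with no contact. Now I'll close on it and draw it back along the arc, watching forces.

```bash
python3 - <<'E'
from h import *
L=np.radians(30); f0=np.load("tare.npy")
manip.move_gripper(0,45)
o=manip.observe(); print(o["grip_width"],o["gripper_force"],ft()[0]-f0)
for q in np.arange(.1,.81,.1):
    p,e=tcp(q,L); manip.move_l(p,velocity=.06)
    f=ft(5)[0]-f0; t=bartan(q); a=q+np.radians(10); rad=R.from_euler("z",YAW).apply([np.cos(a),0,np.sin(a)])
    o=manip.observe(); print("%.2f t=%.1f tan %.1f rad %.1f y %.1f grip %.3f"%(q,o["t"],f@t,f@rad,f[1],o["grip_width"]))
    if np.linalg.norm(f)>25: print("STOP");break
c,o=cam("wrist"); cv2.imwrite("pics/w3.png",c["image"][:,:,::-1])
E
```

```text
0.11993528758787486 43.771634101867676 [-0.89973344  0.53872656  1.69925328]
0.10 t=8.1 tan 3.9 rad 3.6 y 1.0 grip 0.118
0.20 t=8.5 tan 5.9 rad 2.7 y 1.2 grip 0.122
0.30 t=9.0 tan 4.1 rad 3.0 y 1.5 grip 0.122
0.40 t=9.4 tan 5.6 rad 3.6 y 1.7 grip 0.124
0.50 t=9.9 tan 6.8 rad 3.4 y 2.6 grip 0.121
0.60 t=10.3 tan 5.8 rad 3.3 y 2.6 grip 0.118
0.70 t=10.8 tan 7.7 rad 3.9 y 3.1 grip 0.120
0.80 t=11.2 tan 7.0 rad 4.0 y 3.9 grip 0.118
```

View pics/w3.png

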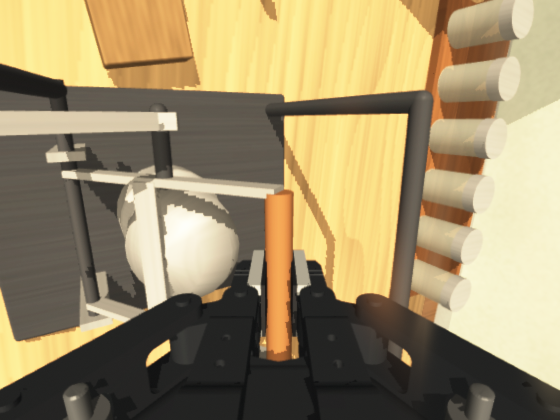

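The bar is held firmly and rising with the gripper, and the catch lever (0–175, row 122) is ahead of the side pin. I'll go on to 1.55.

```bash
cat >> h.py <<'E'
def rep(q,f0,n=5):
    f=ft(n)[0]-f0; a=q+np.radians(10); rad=R.from_euler("z",YAW).apply([np.cos(a),0,np.sin(a)])
    o=manip.observe(); print("%.3f t=%.1f tan %.1f rad %.1f y %.1f grip %.3f"%(q,o["t"],f@bartan(q),f@rad,f[1],o["grip_width"]))
    return f@bartan(q),np.linalg.norm(f)
E
python3 - <<'E'
from h import *
L=np.radians(30); f0=np.load("tare.npy")
for q in [*np.arange(.86,1.54,.06),1.56]:
    p,e=tcp(q,L); manip.move_l(p,velocity=.05)
    if rep(q,f0)[1]>25: print("STOP");break
c,o=cam("wrist"); cv2.imwrite("pics/w4.png",c["image"][:,:,::-1])
E
```

```text
0.860 t=11.7 tan 7.0 rad 4.1 y 3.8 grip 0.120
0.920 t=12.1 tan 7.2 rad 4.6 y 3.8 grip 0.121
0.980 t=12.4 tan 8.1 rad 5.3 y 4.6 grip 0.119
1.040 t=12.8 tan 7.5 rad 5.4 y 5.4 grip 0.120
1.100 t=13.2 tan 7.4 rad 6.1 y 5.6 grip 0.115
1.160 t=13.6 tan 5.8 rad 6.5 y 6.2 grip 0.117
1.220 t=14.0 tan 8.2 rad 7.0 y 6.6 grip 0.118
1.280 t=14.4 tan 8.5 rad 7.5 y 7.2 grip 0.120
1.340 t=14.8 tan 9.0 rad 8.3 y 8.3 grip 0.121
1.400 t=15.2 tan 9.1 rad 9.3 y 9.3 grip 0.117
1.460 t=15.6 tan 9.6 rad 10.5 y 9.5 grip 0.117
1.520 t=16.0 tan 10.1 rad 11.6 y 9.9 grip 0.120
1.560 t=16.3 tan 10.1 rad 13.3 y 11.0 grip 0.120
```

View pics/w4.png

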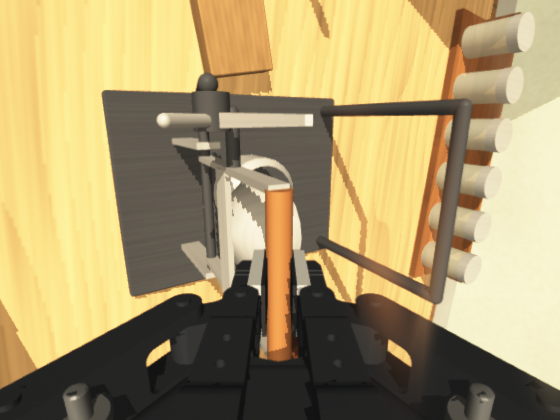

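Side loads have crept up to about 11 N, which fits a path yaw error of about 0.5–1° and 1 mm of radius. I'll relieve them before easing so the tangential reading is clean.

```bash
python3 - <<'E'
from h import *
L=np.radians(30); f0=np.load("tare.npy"); q=1.56
p0,_=tcp(q,L); a=q+np.radians(10)
Rz=R.from_euler("z",YAW); rad=Rz.apply([np.cos(a),0,np.sin(a)]); yb=Rz.apply([0,1,0]); d=np.zeros(2)
for i in range(8):
    f=ft(6)[0]-f0; fr,fy=f@rad,f@yb
    print(np.round(d*1e3,2),"rad %.1f y %.1f tan %.1f"%(fr,fy,f@bartan(q)))
    if max(abs(fr),abs(fy))<1.5: break
    d+=np.clip(np.array([fr,fy])*5e-5,-6e-4,6e-4)
    manip.move_l(p0+d[0]*rad+d[1]*yb,velocity=.02)
np.save("d.npy",d); print(manip.observe()["t"])
E
```

```text
[0. 0.] rad 13.6 y 10.0 tan 10.0
[0.6 0.5] rad 11.8 y 7.8 tan 10.2
[1.19 0.89] rad 9.3 y 5.9 tan 10.4
[1.65 1.18] rad 7.9 y 4.4 tan 10.0
[2.04 1.4 ] rad 6.6 y 3.1 tan 10.0
[2.37 1.56] rad 5.3 y 2.4 tan 10.1
[2.64 1.68] rad 4.3 y 1.8 tan 10.2
[2.85 1.77] rad 6.4 y 1.5 tan 8.7
19.1583
```

```bash
cat >> h.py <<'E'
def path(q,L):
    p,_=tcp(q,L); a=q+np.radians(10); d=np.array([.003,.0018])*[(q/1.56)**2,q/1.56]
    return p+R.from_euler("z",YAW).apply([d[0]*np.cos(a),d[1],d[0]*np.sin(a)])
E
python3 - <<'E'
from h import *
L=np.radians(30); f0=np.load("tare.npy")
q=1.59; manip.move_l(path(q,L),velocity=.03); rep(q,f0)
H=[]
while q>.80:
    q-=.012; manip.move_l(path(q,L),velocity=.02)
    f=ft(3)[0]-f0; t=f@bartan(q); H.append(t)
    print("%.3f:%.1f"%(q,t),end=" ")
    if len(H)>6 and t<np.median(H[-12:-1])-3 or t<.5 and len(H)>4:
        f=ft(10)[0]-f0; print("\nconf %.2f"%(f@bartan(q)),end=" ")
        if f@bartan(q)<np.median(H[-12:-1])-2.5 or f@bartan(q)<.7: break
print(); rep(q,f0,10)
E
```

```text
1.590 t=19.5 tan 9.3 rad 5.7 y 2.2 grip 0.117
1.578:9.4 1.566:9.0 1.554:8.3 1.542:8.2 1.530:7.2 1.518:7.1 1.506:6.6 1.494:6.4 1.482:5.6 1.470:5.6 1.458:4.9 1.446:6.5 1.434:5.8 1.422:5.3 1.410:5.2 1.398:4.9 1.386:5.8 1.374:5.7 1.362:5.2 1.350:5.0 1.338:4.4 1.326:5.9 1.314:6.1 1.302:5.8 1.290:5.0 1.278:4.4 1.266:3.8 1.254:5.8 1.242:5.4 1.230:4.3 1.218:4.5 1.206:4.1 1.194:4.9 1.182:4.9 1.170:-1.7 
conf -1.36 
1.170 t=30.4 tan -1.8 rad 7.6 y -0.8 grip 0.116
```

There was a sharp 6.6 N drop at 1.17: the catch has taken the pin, and the residual push is only about 1.5 N (it fires at 10–14 N). I'll null the residual loads and take a look before opening.

```bash
python3 - <<'E'
from h import *
L=np.radians(30); f0=np.load("tare.npy"); q=1.17; p=path(q,L); a=q+np.radians(10)
Rz=R.from_euler("z",YAW); M=np.c_[bartan(q),Rz.apply([np.cos(a),0,np.sin(a)]),Rz.apply([0,1,0])]
for i in range(7):
    f=(ft(6)[0]-f0)@M; print(np.round(f,1))
    if np.abs(f).max()<1.5: break
    p=p+M@np.clip((f-[.3,0,0])*[1e-4,1.5e-4,1e-4],-8e-4,8e-4); manip.move_l(p,velocity=.02)
c,o=cam("wrist"); cv2.imwrite("pics/w5.png",c["image"][:,:,::-1]); print(o["t"])
E
```

```text
[-1.   8.2 -0.6]
[ 0.2  6.2 -1.3]
[ 1.4  6.1 -2.5]
[ 2.1  5.5 -3.8]
[ 3.1  4.4 -3.5]
[ 3.2  2.6 -3.1]
[ 3.1  0.8 -2.6]
32.8083
```

View pics/w5.png

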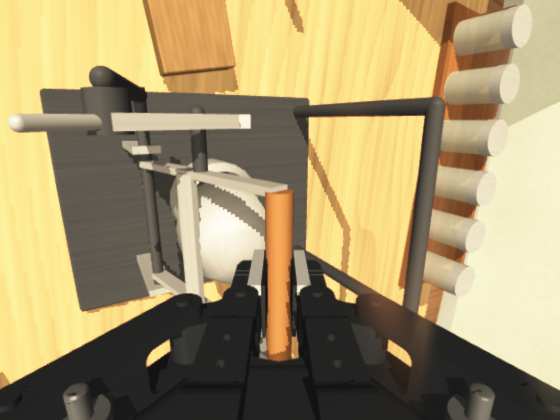

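```bash
python3 - <<'E'
from h import *
L=np.radians(30); f0=np.load("tare.npy"); q=1.17; a=q+np.radians(10)
Rz=R.from_euler("z",YAW); M=np.c_[bartan(q),Rz.apply([np.cos(a),0,np.sin(a)]),Rz.apply([0,1,0])]
p=manip.observe()["eef_pos"]; 
f=(ft(8)[0]-f0)@M; print(np.round(f,1))
for i in range(5):
    if f[0]<-.5: break
    p=p+M@[.0005,0,-.0002]; manip.move_l(p,velocity=.02); f=(ft(8)[0]-f0)@M; print(np.round(f,1))
print(manip.observe()["t"],(p-tcp(q,L)[0])@M*1e3)
E
```

```text
[ 1.5  0.2 -1. ]
[-0.8  1.6 -0.4]
33.375 [ 1.10813323  5.18991713 -0.13982417]
```

Stiff response (0.5 mm gives about 2.3 N), so the bar is hanging on the catch. I'll release in small steps, with the fingers still caging the bar.

```bash
python3 - <<'E'
from h import *
import pickle
f0=np.load("tare.npy"); q=1.17
for g in(.13,.15,.18,.22,.28):
    manip.move_gripper(g,20); o=manip.observe(); print(g,"%.3f gf %.1f"%(o["grip_width"],o["gripper_force"]),end=" "); rep(q,f0,6)
c,o=cam("wrist"); pickle.dump((c,o),open("w6.pkl","wb")); cv2.imwrite("pics/w6.png",c["image"][:,:,::-1]); print(o["t"])
E
```

```text
0.13 0.132 gf 16.8 1.170 t=33.7 tan -0.6 rad 1.3 y 0.3 grip 0.130
0.15 0.150 gf 0.1 1.170 t=34.0 tan -0.1 rad -0.2 y 0.2 grip 0.153
0.18 0.182 gf 0.0 1.170 t=34.3 tan 0.2 rad -0.2 y 0.1 grip 0.178
0.22 0.215 gf 0.0 1.170 t=34.6 tan -0.2 rad -0.0 y 0.4 grip 0.220
0.28 0.282 gf 0.0 1.170 t=35.0 tan 0.0 rad -0.4 y 0.3 grip 0.282
34.9667
```

View pics/w6.png

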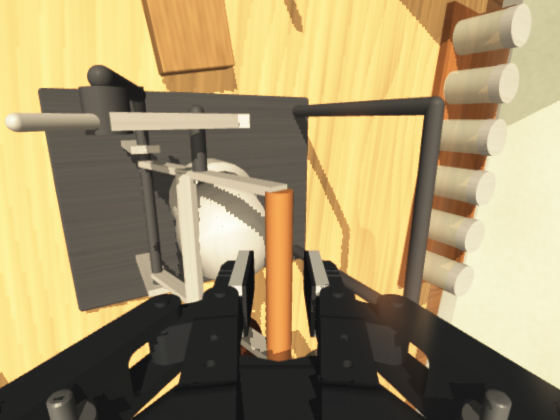

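The bar hangs still at columns 267–292, clear of both pads, with zero force. Withdraw straight back along the tool axis and check.

```bash
python3 - <<'E'
from h import *
manip.move_gripper(.4)
z=ori(np.radians(30)).apply([0,0,1]); p=manip.observe()["eef_pos"]
print(manip.move_l(p-.05*z,velocity=.06,threshold=3)); print(manip.move_l(p-.11*z,velocity=.1,threshold=6))
c,o=cam("wrist"); cv2.imwrite("pics/w7.png",c["image"][:,:,::-1])
P=cloud(c,o); h=cv2.cvtColor(c["image"],cv2.COLOR_RGB2HSV); Q=R.from_euler("z",-YAW).apply((P-B).reshape(-1,3)).reshape(P.shape)
b=(h[:,:,0]<16)&(h[:,:,1]>140)&(h[:,:,2]>90)&(Q[:,:,2]>.15)&(abs(Q[:,:,1])<.05)&(Q[:,:,2]<.25)
m=np.median(Q[b],0); print(b.sum(),m,"angle",np.arctan2(m[2]-.075,m[0]+.06)-np.radians(10),o["t"])
E
```

```text
False
False
1384 [-0.0274786   0.00198271  0.20393656] angle 1.1491889617001394 37.0167
```

View pics/w7.png

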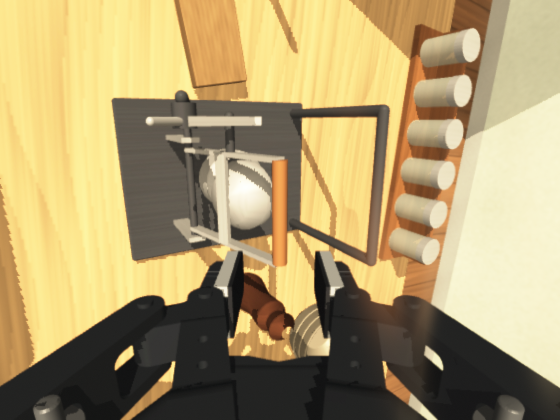

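The snuffer hangs open on the catch at about 1.15 rad, the bar (column 280, rows 160–265) is free, and nothing else has moved.

```bash
python3 -c "
from rig import manip
print(manip.sign_off())"
```

```text
the job is handed in; nothing more can be done
None
```

The snuffer is hanging open on its catch at about 1.15 rad with the gripper clear of it, the other kitchen things in view were left where they were, and the job was handed in at about 37 s of the 67 s allowed.

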